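Bring the thread turret to its next station and load the missing spool

TASK

The six-spool thread turret has been left between stations. Push it on round by its near upright handle, anticlockwise seen from above, until the roller has dropped right to the bottom of the next notch and the turret comes up firm there, but do not force it on past the notch. Then set the loose cream spool upright on the empty spindle, lowered gently until it sits fully down on its flange, and let go; leave the other spools, the cone and the thimble where they stand.

Things in the scene. Friction and masses are not known exactly. Their poses are not given: they have to be found in the camera images.
- turret (a joint): Angle of the turret (rad, grows anticlockwise seen from above). Six notches 60 degrees apart; at the start it stands between two, at -0.76 to -0.42. The next notch is home at somewhere from -0.20 to +0.20: the detent block is clamped anywhere along its slotted sector, so the exact angle has to be felt. The turret has a heavy drag and stays where it is left.
- roller (a joint): Spring roller of the detent (m), a 16 mm brass roller on a red block beside the plate's rim: about 0.005 while it rides on the rim, 0 when right at the bottom of a notch. Going anticlockwise it runs about 20 mm down a gentle ramp (measured at the rim, 130 mm from the axis), then meets the notch's steep far side. The drag can stop the turret on the ramp, so the roller must be pushed right in.
- hub (a point): On the vertical axis of the turret, at the top of the hub cap, 110 mm above the bench; does not move. Turret plate: aluminium with steel notched rim, 260 mm across, top 60 mm above the bench. The spools that stand on it reach 184 mm above the bench, centred 95 mm from the axis. A feed head with a guide arm (240 mm high) stands outside, over one of them.
- handle_a (a point): In the axis of the nearest of the three upright black handles (their sleeves revolve freely), 25 mm below its top: 22 mm across, 73 to 173 mm above the bench, 178 mm from the axis on a flat steel arm (22 mm wide, 63 to 73 mm above the bench). At home it stands 30 degrees anticlockwise of the side that faces the robot. Steady push needed: 3 to 6 N on the rim, 0 to 3 N on the ramp, then a firm stop; above about 20 N the roller is forced out again.
- spindle_foot (a point): Centre of the flange (40 mm across, top face 64 mm above the bench) of the one empty spindle, on the turret 95 mm from the axis. The spindle is a steel pin 17 mm across that rises 70 mm above this point, its last 10 mm tapered. x, y, z as the turret's; z is up.
- notch_past (a point): On the notched rim of the turret, 14 mm beyond the notch that is to take the roller, on its far side: where the roller would come if the turret were forced on too far. Turns with the turret.
- spool_mid (a point): Centre, half-way up, of the loose cream spool, 120 mm tall and standing on the bench (this point is 60 mm above its foot). Yarn 44 mm across from 8 to 104 mm up; dark tube 26 mm across, its ends bare, with a 20 mm bore right through. 100 to 160 g. Seated, this point is 60 mm above the flange of the spindle.
- rust_spool: Loose rust-brown spool, same size as the cream one; origin at the centre of its foot. Not to be disturbed.
- blue_spool: Loose grey-blue spool, same size as the cream one; origin at the centre of its foot. Not to be disturbed.
- cone: Big tan yarn cone, 112 mm across the foot, 175 mm tall; origin at the centre of its foot. Not to be disturbed.
- thimble: Dark steel thimble, 21 mm across, 22 mm tall; origin at the centre of its foot. Not to be disturbed.
There are look-alikes about, which are no part of the job. Leave any green or turquoise look-alike of the part that bears spool_mid alone.

How it is judged:
On the way, in this order (a step that is already met when the one before it is completed fails the run):
1. the turret is home: the roller is fully in the next notch (value of joint roller below 0.0008 m and value of joint turret between -0.28 and 0.28 rad), for 0.2 s.
2. the cream spool is fully down on the empty spindle, with the turret still home (all of step 1 and horizontal distance between spool_mid and spindle_foot below 0.006 m and z of spool_mid in the frame of spindle_foot between 0.057 and 0.0625 m and angle between spool_mid's own z axis and vertical below 0.08 rad), for 0.2 s.
At the end, for the whole second after the job is handed in: The roller is within 0.8 mm of the bottom of the next notch and the turret at rest; the cream spool stands upright (within 0.08 rad) on the once empty spindle, centred within 6 mm and down on its flange within 2.5 mm, let go (all of step 2 and velocity of joint turret between -0.05 and 0.05 rad/s); the robot touches nothing.
It fails at once if the turret is forced on past the notch: the roller is driven out over the notch's far side (value of joint turret above 0.33 rad or horizontal distance between roller and notch_past below 0.008 m).
It fails at once if the spool is let fall on the spindle instead of being lowered gently: it comes down over it faster than 0.4 m/s (horizontal distance between spool_mid and spindle_foot below 0.015 m and z of spool_mid in the frame of spindle_foot below 0.14 m and linear speed of spool above 0.4 m/s).
It fails at once if another spool, the cone or the thimble is moved more than 20 mm or knocked over (distance of any of rust_spool, blue_spool, cone, thimble from where it was at the start of the episode above 0.02 m or angle between any of rust_spool, blue_spool, cone, thimble's own z axis and vertical above 0.5 rad).
It also fails if it takes over 67 s, if anything falls off the work surface, if the arm or the gripper's body presses on something with over 40 N, if the wrist force passes 120 N, or if a joint passes its speed limit or range.

ROBOT

A 6-joint arm with a two-finger parallel gripper is mounted at the origin on the work surface. World frame = base frame: x ahead of the robot, y to its left, z up, the work surface at z = 0. Lengths are in m, angles in rad, forces in N, time in s.
With the tool pointing down it reaches from about 0.325 to 0.775 m from the base axis. Payload 9.3 kg.
Tool frame: the origin (TCP) lies on the centre line of the jaws, within the pads' length; the fingertips stand 11 mm ahead of it and the grasp point (between the pads) lies 8 mm behind it; z points along the fingers, y is the line along which they close (so a half turn about z gives the same grasp; the last joint's range is limited). The gripper opens to 85 mm and grips with 20 to 120 N. Pads are 22 mm wide; open, the fingers measure 114 mm over their backs; the gripper's body (76 mm by 85 mm) begins 54 mm behind the grasp point. The pads swing forward as they close: fully open they stand 13 mm farther back than shut.
Start: joints at [0.959, 0.259, 0.021, 1.334, 0, 1.418], TCP at [0.244, 0.493, 0.22] pointing down, gripper open.
Joint ranges: [-3.04, 3.04], [-0.91, 1.82], [-1.04, 1.36], [-1.92, 1.95], [-1.52, 1.45], [-3.14, 3.14]. Speed limits (rad/s): [2.22, 2.22, 2.79, 3.14, 3.14, 3.14].

INTERFACE

Orientations are given as a 3x3 rotation matrix whose columns are the frame's x, y, z axes.
In Python, from cell import * gives the robot as it stands.
- The arm moves only by the tool step_arm, never from a script. Its argument "increments" is a list of rows, each a list of 7 numbers: the turn, a rotation vector about the tool's x, y, z in degrees, then the shift along the tool's x, y, z in cm, then the closure in counts, from 0 (fully open) to 255 (shut). A call has 1 to 20 rows; each row shifts and turns the commanded pose from where the row before left it, along the tool's axes as they then stand; what a row does not reach is not made up. A row lasts 1/10 s, in which the tool goes at most 50 mm and 8.59 degrees, less where a joint would pass 70% of its speed; a pose out of reach is approached as far as the arm can. A call is refused whole if a number of a shift passes 5 or a number of a turn 8.59, either way. A call with a gripper value outside its range is refused whole. The fingers move at their own pace and stop on an object; the grip force is fixed at half the most. Time passes only in rows, so rows that do not move let the fingers close. It gives the time, the measured TCP pose, the force, the opening and the grip force at its end, in the units of the state.
- get_obs(): the state, without advancing time (a new reading comes with each control period).
- grab_frame(name): name is "scene" or "side" or "wrist"; returns (picture, depth): 420x560x3 uint8, red, green, blue; 420x560 float32, m along the optical axis (not along the pixel's ray), 0 where there is no reading.
- calibration(name): a dict with "intrinsics" (3x3 intrinsics, pixels), "T" (4x4, takes a point from camera to world coordinates); the wrist camera has in their place "hand_eye" (4x4, takes a point from camera to tool coordinates, whose origin is the TCP and whose axes are the flange's). Camera axes: x right, y up, looking along -z (the intrinsics and any distortion apply to the point x, -y, -z); pixel columns grow to the right and rows downward; lengths in m; the calibration is good to about 2 mm. A picture is of the moment at which its call begins: read the wrist's pose just before it. calibration takes no time and is no camera call.
- hand_in(): hands the job in; it is judged then, once.
The state is a dict: "time": time; "qpos": joint angles; "qd": joint speeds; "joint_torque": joint torques, N m; "eef_pos": TCP position; "tcp_rot": TCP orientation; "wrist_force": force on the tool from outside, world axes, zero at the start; "wrist_torque": the same for the moment, N m; "opening": opening from 0.0 (shut) to 1.0 (fully open); "grasp_force": force on a finger pad.
Only numpy, scipy, OpenCV 4.12 (cv2) and the standard library are available. Lean on these libraries where they do the work, as an engineer would, in place of code of your own. Each camera call takes 0.05 s, during which the arm holds its last target. There are 200 camera calls.

## Working session

There is one attempt and no reset: what is moved stays moved. The work goes in short steps, Python scripts to look and compute and a tool call to move; the robot and the scene stay as the last step left them, time stands still between calls to the robot, and variables do not carry over. Pictures are saved under pics/ and viewed, at most 10 in all, crops included, and the job is handed in when it is done.

Besides the shell and the picture viewer there is one more tool, called after "Emit:" as name([rows], argument=value, ...), one row to a line, values as JSON. step_arm: Moves the arm, as the interface text tells. Its arguments: {"type":"object","properties":{"increments":{"type":"array"}},"required":["increments"]}

```bash
ls; mkdir -p pics; cat > h.py <<'E'
from cell import *
import numpy as np, cv2
def save(name,fn):
    o=get_obs(); p,d=grab_frame(name)
    cv2.imwrite('pics/'+fn+'.png',p[:,:,::-1]); np.savez('pics/'+fn+'.npz',p=p,d=d,pos=o['eef_pos'],R=o['tcp_rot'])
    return p,d
def camT(name,pos=None,R=None):
    c=calibration(name)
    if 'T' in c: return np.array(c['intrinsics']),np.array(c['T'])
    T=np.eye(4);T[:3,:3]=R;T[:3,3]=pos
    return np.array(c['intrinsics']),T@np.array(c['hand_eye'])
def load(fn):
    z=np.load('pics/'+fn+'.npz'); return z
def cloud(name,z):
    K,T=camT(name,z['pos'],z['R']); d=z['d']; v,u=np.mgrid[:d.shape[0],:d.shape[1]]
    P=np.stack([(u-K[0,2])/K[0,0]*d,-(v-K[1,2])/K[1,1]*d,-d],-1)
    W=P@T[:3,:3].T+T[:3,3]; W[d==0]=np.nan
    return W
def ray(name,z,u,v,h):
    K,T=camT(name,z['pos'],z['R']); r=T[:3,:3]@np.array([(u-K[0,2])/K[0,0],-(v-K[1,2])/K[1,1],-1.]); o=T[:3,3]
    return o+r*(h-o[2])/r[2]
E
python3 - <<'E'
from h import *
np.set_printoptions(precision=3,suppress=True)
a,_=save('scene','s0');b,_=save('side','d0')
for n in('scene','side','wrist'):
    print(n,calibration(n))
o=get_obs();print(o)
cv2.imwrite('pics/both.png',cv2.resize(np.hstack([a,b])[:,:,::-1],(800,300)))
E
```

```text
pics
scene {'intrinsics': array([[379.247,   0.   , 274.251],
       [  0.   , 379.247, 207.74 ],
       [  0.   ,   0.   ,   1.   ]]), 'T': array([[ 0.61 , -0.634,  0.475,  1.072],
       [ 0.792,  0.474, -0.384, -0.435],
       [ 0.018,  0.611,  0.792,  0.932],
       [ 0.   ,  0.   ,  0.   ,  1.   ]])}
side {'intrinsics': array([[517.926,   0.   , 285.02 ],
       [  0.   , 517.926, 203.721],
       [  0.   ,   0.   ,   1.   ]]), 'T': array([[ 0.812,  0.358, -0.462,  0.013],
       [-0.584,  0.473, -0.66 , -0.817],
       [-0.017,  0.805,  0.593,  0.812],
       [ 0.   ,  0.   ,  0.   ,  1.   ]])}
wrist {'intrinsics': array([[320.11 ,   0.   , 274.452],
       [  0.   , 320.11 , 206.485],
       [  0.   ,   0.   ,   1.   ]]), 'hand_eye': array([[ 0.001,  0.96 ,  0.28 ,  0.071],
       [ 1.   , -0.001, -0.001,  0.001],
       [-0.   ,  0.28 , -0.96 , -0.154],
       [ 0.   ,  0.   ,  0.   ,  1.   ]])}
{'time': 0.1, 'qpos': array([0.959, 0.259, 0.021, 1.334, 0.   , 1.418]), 'qd': array([ 0.001, -0.001,  0.001, -0.002,  0.001, -0.001]), 'joint_torque': array([  0.006, -55.669,  34.507,   0.012,  -0.   ,  -0.   ]), 'eef_pos': array([0.243, 0.493, 0.219]), 'tcp_rot': array([[-0.897,  0.443, -0.001],
       [ 0.443,  0.897, -0.001],
       [ 0.   , -0.001, -1.   ]]), 'wrist_force': array([0.186, 0.432, 0.448]), 'wrist_torque': array([ 0.061,  0.025, -0.032]), 'grasp_force': 0.0, 'opening': 1.002051702773597}
```

View pics/s0.png

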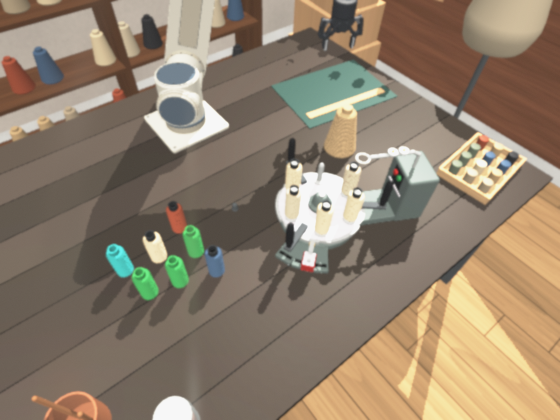

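View pics/d0.png

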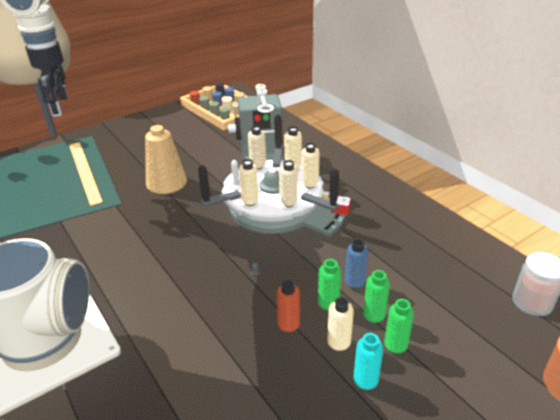

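The scene view shows the turret hub at about (318,205), the handles at (292,150), (290,235) and near the head at (392,183), and the empty spindle pin at (320,172). The cream spool is at (155,247), with rust (176,217), blue (214,262), three green and one turquoise look-alike around it, and the thimble at about (233,207). In the side view cream is at (340,325), the empty pin at (235,172) and the near handle at (204,182).

Candidates for the cream spool in the scene view:
- cream (155,247)
- turquoise (120,260)
- green (145,284), (177,271), (193,241)
- seated cream spools on the turret (293,175), (292,203), (324,217), (353,206), (351,180)

I choose (155,247), the loose cream one.

```bash
python3 - <<'E'
from h import *
np.set_printoptions(precision=3,suppress=True)
S=load('s0');D=load('d0')
for n,z,pts in(('scene',S,dict(cream=(155,247),turq=(120,260),g1=(145,284),g2=(177,271),g3=(193,241),rust=(176,217),blue=(214,262),pin=(320,172),hub=(318,200),hA=(292,150),hB=(290,235),cone=(342,130),thim=(233,207))),
 ('side',D,dict(cream=(340,325),turq=(368,362),g1=(399,327),g2=(376,297),g3=(329,285),rust=(288,307),blue=(356,264),pin=(235,172),hub=(270,178),hA=(204,182),hB=(334,187),cone=(163,160),thim=(255,268)))):
    W=cloud(n,z)
    for k,(u,v) in pts.items():
        w=W[v-1:v+2,u-1:u+2].reshape(-1,3); print(n,k,np.nanmedian(w,0))
a=cv2.resize(S['p'][130:300,90:260],(600,600),interpolation=cv2.INTER_CUBIC)
b=cv2.resize(S['p'][130:280,250:450],(800,600),interpolation=cv2.INTER_CUBIC)
cv2.imwrite('pics/c1.png',np.hstack([cv2.resize(a,(380,380)),cv2.resize(b,(420,380))])[:,:,::-1])
# per-colour height slices: spool centres from fused cloud
W=np.vstack([cloud('scene',S).reshape(-1,3),cloud('side',D).reshape(-1,3)]);C=np.vstack([S['p'].reshape(-1,3),D['p'].reshape(-1,3)])
# top faces of loose spools region
for lo,hi in((.108,.13),):
    pass
np.savez('pics/w.npz',W=W,C=C)
E
```

```text
scene cream [ 0.482 -0.35   0.088]
scene turq [ 0.466 -0.437  0.09 ]
scene g1 [ 0.565 -0.417  0.091]
scene g2 [ 0.583 -0.34   0.097]
scene g3 [ 0.528 -0.263  0.093]
scene rust [ 0.429 -0.26   0.088]
scene blue [ 0.613 -0.253  0.091]
scene pin [0.551 0.158 0.106]
scene hub [0.625 0.085 0.1  ]
scene hA [0.452 0.129 0.136]
scene hB [ 0.688 -0.071  0.138]
scene cone [0.459 0.336 0.11 ]
scene thim [ 0.445 -0.088  0.014]
side cream [ 0.447 -0.361  0.081]
side turq [ 0.429 -0.453  0.086]
side g1 [ 0.528 -0.429  0.08 ]
side g2 [ 0.546 -0.35   0.08 ]
side g3 [ 0.495 -0.273  0.08 ]
side rust [ 0.398 -0.27   0.08 ]
side blue [ 0.579 -0.258  0.078]
side pin [0.543 0.157 0.103]
side hub [0.604 0.091 0.096]
side hA [0.44  0.125 0.132]
side hB [ 0.673 -0.072  0.128]
side cone [0.424 0.329 0.099]
side thim [ 0.438 -0.087  0.018]
```

View pics/c1.png

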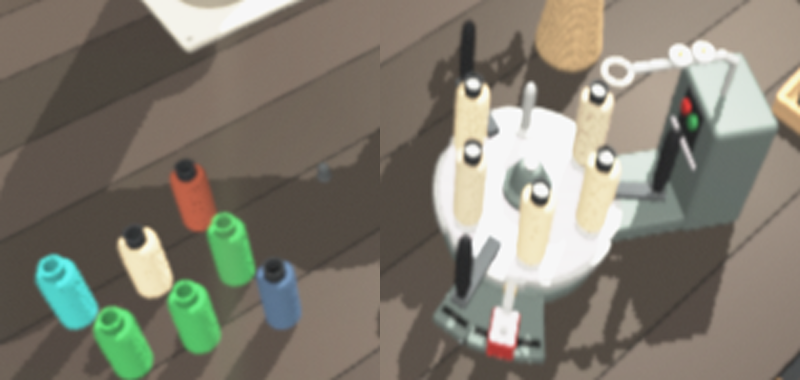

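The crop confirms it. The loose cream spool, with its dark tube end, is at crop (145,262), between the rust, turquoise and green ones. The bare pin is at (528,105) and the near handle at (467,45). Next I fit the cylinder centres.

```bash
cat >> h.py <<'E'
from scipy.optimize import least_squares
def fit(W,g,r,zlo,zhi,m=1.6):
    g=np.array(g,float)
    for k in range(3):
        s=(W[:,2]>zlo)&(W[:,2]<zhi)&(np.hypot(*(W[:,:2]-g).T)<r*m+.004)
        P=W[s,:2]
        q=least_squares(lambda c:np.hypot(*(P-c).T)-r,g,loss='soft_l1',f_scale=.001); g=q.x
    return g,len(P),np.median(abs(q.fun))
E
python3 - <<'E'
from h import *
np.set_printoptions(precision=4,suppress=True)
S=cloud('scene',load('s0')).reshape(-1,3);D=cloud('side',load('d0')).reshape(-1,3)
for k,g,r,a,b in(('cream',(.462,-.357),.022,.03,.1),('rust',(.413,-.267),.022,.03,.1),('g3',(.51,-.268),.022,.03,.1),('g2',(.563,-.347),.022,.03,.1),('g1',(.545,-.425),.022,.03,.1),('turq',(.446,-.447),.022,.03,.1),('blue',(.595,-.258),.022,.03,.1),
 ('hA',(.446,.127),.011,.09,.165),('hB',(.68,-.072),.011,.09,.165),('pin',(.547,.158),.0085,.075,.12),('thim',(.442,-.088),.0105,.006,.018),('cone',(.445,.33),.04,.08,.1)):
    print(k,*[fit(w,g,r,a,b) for w in(S,D,np.vstack([S,D]))])
# plate rim: fit
W=np.vstack([S,D]);s=(abs(W[:,2]-.06)<.004)&(np.hypot(W[:,0]-.615,W[:,1]-.088)<.15);P=W[s,:2]
print('plate',len(P),P.min(0),P.max(0))
h=(cv2.minEnclosingCircle(P.astype(np.float32)));print(h)
s=(W[:,2]>.19)&(np.hypot(W[:,0]-.615,W[:,1]-.088)<.3);P=W[s];print('tall near',len(P),np.percentile(P,[0,5,50,95,100],axis=0))
for x in np.arange(.48,.78,.04): print(round(x,2),[ (round(y,2),round(P[(abs(P[:,0]-x)<.02)&(abs(P[:,1]-y)<.02)][:,2].max(),3)) for y in np.arange(-.1,.4,.04) if ((abs(P[:,0]-x)<.02)&(abs(P[:,1]-y)<.02)).sum()>3])
E
```

```text
cream (array([ 0.4602, -0.3461]), 259, np.float64(0.0005775014359132649)) (array([ 0.4625, -0.3458]), 597, np.float64(0.0006452670732256874)) (array([ 0.4617, -0.3457]), 856, np.float64(0.0008440651212538383))
rust (array([ 0.4082, -0.253 ]), 242, np.float64(0.000632493903287205)) (array([ 0.4106, -0.2529]), 555, np.float64(0.0006394108721359815)) (array([ 0.4097, -0.2527]), 797, np.float64(0.000885120592366468))
g3 (array([ 0.5079, -0.2567]), 244, np.float64(0.0005754293837048324)) (array([ 0.5103, -0.2567]), 524, np.float64(0.0007651701988808362)) (array([ 0.5094, -0.2564]), 768, np.float64(0.0009658057368284075))
g2 (array([ 0.5617, -0.3362]), 255, np.float64(0.0005292322102027347)) (array([ 0.5638, -0.336 ]), 581, np.float64(0.0007202083712407291)) (array([ 0.5631, -0.3358]), 836, np.float64(0.0008970008944001809))
g1 (array([ 0.5432, -0.4152]), 278, np.float64(0.0005338603214344317)) (array([ 0.5454, -0.415 ]), 641, np.float64(0.0006492874225908912)) (array([ 0.5447, -0.4148]), 919, np.float64(0.0008571197159832102))
turq (array([ 0.4443, -0.4385]), 284, np.float64(0.00062261515
[... 1279 characters left out ...]
0.0018077872659614906)) (array([0.437 , 0.3657]), 381, np.float64(0.0016577598079549408))
plate 4245 [ 0.4744 -0.0509] [0.7494 0.229 ]
((0.6176079511642456, 0.08692743629217148), 0.14743979275226593)
tall near 585 [[0.6429 0.1665 0.1906]
 [0.6505 0.173  0.2083]
 [0.6962 0.2529 0.2388]
 [0.735  0.3264 0.2486]
 [0.7397 0.3332 0.2525]]
0.48 []
0.52 []
0.56 []
0.6 []
0.64 [(np.float64(0.18), np.float64(0.239)), (np.float64(0.22), np.float64(0.238))]
0.68 [(np.float64(0.18), np.float64(0.24)), (np.float64(0.22), np.float64(0.243)), (np.float64(0.26), np.float64(0.252))]
0.72 [(np.float64(0.26), np.float64(0.25)), (np.float64(0.3), np.float64(0.252)), (np.float64(0.34), np.float64(0.233))]
0.76 []
```

Emit:
step_arm([
  [0, 0, 0, -3.4, -2.3, 0, 115],
  [0, 0, 0, -3.4, -2.3, 0, 115],
  [0, 0, 0, -3.4, -2.3, 0, 115],
  [0, 0, 0, -3.4, -2.3, 0, 115],
  [0, 0, 0, -3.4, -2.3, 0, 115],
  [0, 0, 0, -3.4, -2.3, 0, 115],
  [0, 0, 0, -3.4, -2.3, 0, 115],
  [0, 0, 0, -3.4, -2.3, 0, 115],
  [0, 0, 0, -3.4, -2.3, 0, 115],
  [0, 0, 0, -3.4, -2.3, 0, 115],
  [0, 0, -8, 0, 0, 0, 115],
  [0, 0, -8, 0, 0, 0, 115],
  [0, 0, 0, 0, 0, 0, 115],
  [0, 0, 0, 0, 0, 0, 115],
])

```text
time: 1.5
eef_pos: [0.4464, 0.1364, 0.2197]
tcp_rot: [[-0.983, 0.183, -0.0], [0.183, 0.983, -0.0], [0.0, -0.0, -1.0]]
wrist_force: [0.4, 0.2, -0.6]
opening: 0.546
grasp_force: 0.0
```

```bash
python3 - <<'E'
from h import *
np.set_printoptions(precision=4,suppress=True)
save('wrist','w0');z=load('w0');W=cloud('wrist',z).reshape(-1,3)
print(z['pos'],z['R'])
print('hA',fit(W,(.444,.1345),.011,.09,.165))
m=(W[:,2]>.165)&(W[:,2]<.18)&(np.hypot(W[:,0]-.444,W[:,1]-.1345)<.03);print(m.sum(),W[m].mean(0) if m.any() else '')
E
```

```text
[0.4464 0.1364 0.2197] [[-0.9832  0.1826 -0.0005]
 [ 0.1826  0.9832 -0.0001]
 [ 0.0004 -0.0002 -1.    ]]
hA (array([0.4453, 0.1349]), 622, np.float64(0.00022166355760682831))
586 [0.4433 0.1353 0.1697]
```

View pics/w0.png

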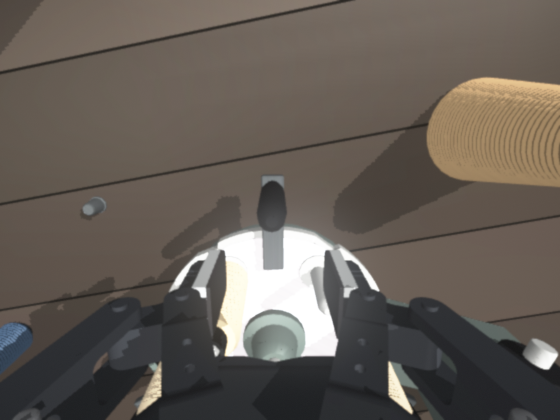

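The wrist view shows the handle (272,205) midway between the two fingers, so I lower round it and close the gap.

Emit:
step_arm([
  [0, 0, 0, 0, 0, 2, 115],
  [0, 0, 0, 0, 0, 2, 115],
  [0, 0, 0, 0, 0, 2, 115],
  [0, 0, 0, 0, 0, 2, 115],
  [0, 0, 0, 0, -0.5, 0, 115],
  [0, 0, 0, 0, -0.5, 0, 115],
  [0, 0, 0, 0, 0, 0, 115],
])

```text
time: 2.25
eef_pos: [0.4452, 0.1261, 0.141]
tcp_rot: [[-0.984, 0.18, 0.001], [0.18, 0.984, -0.0], [-0.001, 0.0, -1.0]]
wrist_force: [-0.5, 1.4, 0.0]
opening: 0.549
grasp_force: 0.0
```

Emit:
step_arm([
  [0, 0, -2, -0.05, -0.62, 0, 115],
  [0, 0, -2, -0.05, -0.62, 0, 115],
  [0, 0, -2, -0.05, -0.62, 0, 115],
  [0, 0, -2, -0.05, -0.62, 0, 115],
])

```text
time: 2.65
eef_pos: [0.4441, 0.1026, 0.141]
tcp_rot: [[-0.999, 0.038, 0.002], [0.038, 0.999, 0.003], [-0.002, 0.003, -1.0]]
wrist_force: [-0.6, 7.4, -0.5]
opening: 0.548
grasp_force: 3.7
```

Emit:
step_arm([
  [0, 0, -2, -0.05, -0.62, 0, 115],
  [0, 0, -2, -0.05, -0.62, 0, 115],
  [0, 0, -2, -0.05, -0.62, 0, 115],
  [0, 0, -2, -0.05, -0.62, 0, 115],
  [0, 0, -2, -0.05, -0.62, 0, 115],
])

```text
time: 3.15
eef_pos: [0.4473, 0.0717, 0.141]
tcp_rot: [[-0.991, -0.136, 0.001], [-0.136, 0.991, 0.003], [-0.002, 0.003, -1.0]]
wrist_force: [-1.1, 7.7, 0.8]
opening: 0.542
grasp_force: 3.6
```

```bash
cat > st.py <<'E'
from h import *
o=get_obs();H=np.array([.6194,.1036]);p=o['eef_pos'][:2]-H;R=o['tcp_rot'];y=R[:2,1]
f=o['wrist_force'][:2]
ht=p+y*.011;
print('TCP ang',np.degrees(np.arctan2(p[1],p[0]))%360,'r',np.hypot(*p),'tool ang',np.degrees(np.arctan2(y[1],y[0]))+90,'Ft',f@y,'Fx',f@R[:2,0],'handle est ang',np.degrees(np.arctan2(ht[1],ht[0]))%360,'r',np.hypot(*ht))
E
python3 st.py
```

```text
TCP ang 190.49066043692488 r 0.17505742027426116 tool ang 187.80011535840927 Ft 7.808914978153397 Fx 0.08808658014719557 handle est ang 186.88848819031193 r 0.17488657945289082
```

Emit:
step_arm([
  [0, 0, -1, 0, -0.31, 0, 115],
  [0, 0, -1, 0, -0.31, 0, 115],
  [0, 0, -1, 0, -0.31, 0, 115],
])

```text
time: 3.45
eef_pos: [0.4488, 0.0623, 0.141]
tcp_rot: [[-0.982, -0.186, 0.002], [-0.186, 0.982, 0.002], [-0.002, 0.002, -1.0]]
wrist_force: [-1.0, 6.2, 0.4]
opening: 0.547
grasp_force: 2.9
```

Emit:
step_arm([
  [0, 0, -1, 0, -0.31, 0, 115],
  [0, 0, -1, 0, -0.31, 0, 115],
])

```text
time: 3.65
eef_pos: [0.45, 0.0563, 0.141]
tcp_rot: [[-0.975, -0.221, 0.002], [-0.221, 0.975, 0.002], [-0.002, 0.002, -1.0]]
wrist_force: [-1.1, 5.4, 0.3]
opening: 0.554
grasp_force: 3.1
```

Emit:
step_arm([
  [0, 0, -1, 0, -0.31, 0, 115],
  [0, 0, -1, 0, -0.31, 0, 115],
])

```text
time: 3.85
eef_pos: [0.4513, 0.0502, 0.141]
tcp_rot: [[-0.967, -0.255, 0.002], [-0.255, 0.967, 0.002], [-0.002, 0.002, -1.0]]
wrist_force: [-1.5, 5.5, -0.2]
opening: 0.552
grasp_force: 2.9
```

Emit:
step_arm([
  [0, 0, -1, 0, -0.31, 0, 115],
  [0, 0, -1, 0, -0.31, 0, 115],
])

```text
time: 4.05
eef_pos: [0.4529, 0.0443, 0.141]
tcp_rot: [[-0.958, -0.288, 0.001], [-0.288, 0.958, 0.002], [-0.002, 0.002, -1.0]]
wrist_force: [-1.7, 6.2, 1.3]
opening: 0.549
grasp_force: 3.0
```

Emit:
step_arm([
  [0, 0, -1, 0, -0.31, 0, 115],
  [0, 0, -1, 0, -0.31, 0, 115],
])

```text
time: 4.25
eef_pos: [0.4547, 0.0383, 0.141]
tcp_rot: [[-0.947, -0.321, 0.001], [-0.321, 0.947, 0.002], [-0.002, 0.002, -1.0]]
wrist_force: [-1.9, 5.4, 1.3]
opening: 0.551
grasp_force: 3.0
```

Emit:
step_arm([
  [0, 0, -1, 0, -0.31, 0, 115],
  [0, 0, -1, 0, -0.31, 0, 115],
])

```text
time: 4.45
eef_pos: [0.4567, 0.0325, 0.141]
tcp_rot: [[-0.935, -0.354, 0.001], [-0.354, 0.935, 0.002], [-0.002, 0.001, -1.0]]
wrist_force: [-2.2, 4.6, 1.6]
opening: 0.551
grasp_force: 2.9
```

Emit:
step_arm([
  [0, 0, -1, 0, -0.31, 0, 115],
  [0, 0, -1, 0, -0.31, 0, 115],
])

```text
time: 4.65
eef_pos: [0.4589, 0.0267, 0.141]
tcp_rot: [[-0.922, -0.387, 0.001], [-0.387, 0.922, 0.002], [-0.002, 0.001, -1.0]]
wrist_force: [-2.6, 6.0, 2.3]
opening: 0.551
grasp_force: 3.1
```

Emit:
step_arm([
  [0, 0, -1, 0, -0.31, 0, 115],
  [0, 0, -1, 0, -0.31, 0, 115],
])

```text
time: 4.85
eef_pos: [0.4613, 0.021, 0.141]
tcp_rot: [[-0.908, -0.419, 0.001], [-0.419, 0.908, 0.002], [-0.002, 0.001, -1.0]]
wrist_force: [-1.4, 4.7, 1.3]
opening: 0.554
grasp_force: 2.9
```

Emit:
step_arm([
  [0, 0, -1, 0, -0.31, 0, 115],
  [0, 0, -1, 0, -0.31, 0, 115],
])

```text
time: 5.05
eef_pos: [0.4639, 0.0154, 0.141]
tcp_rot: [[-0.893, -0.45, 0.001], [-0.45, 0.893, 0.002], [-0.002, 0.001, -1.0]]
wrist_force: [-2.6, 6.1, 2.6]
opening: 0.545
grasp_force: 3.0
```

Emit:
step_arm([
  [0, 0, -1, 0, -0.31, 0, 115],
  [0, 0, -1, 0, -0.31, 0, 115],
])

```text
time: 5.25
eef_pos: [0.4667, 0.0098, 0.141]
tcp_rot: [[-0.877, -0.481, 0.001], [-0.481, 0.877, 0.002], [-0.002, 0.001, -1.0]]
wrist_force: [-2.2, 5.3, 2.9]
opening: 0.55
grasp_force: 3.0
```

```bash
python3 st.py
```

```text
TCP ang 211.5584250916982 r 0.1791961021756915 tool ang 208.74363702495737 Ft 5.715283872622111 Fx -0.6469266838755211 handle est ang 208.03936428764027 r 0.17899342326012255
```

Emit:
step_arm([
  [0, 0, -1, -0.02, -0.31, 0, 115],
  [0, 0, -1, -0.02, -0.31, 0, 115],
])

```text
time: 5.45
eef_pos: [0.4701, 0.0044, 0.141]
tcp_rot: [[-0.86, -0.511, 0.001], [-0.511, 0.86, 0.001], [-0.002, 0.001, -1.0]]
wrist_force: [-1.9, 2.5, 1.8]
opening: 0.552
grasp_force: 1.8
```

Emit:
step_arm([
  [0, 0, -1, -0.02, -0.31, 0, 115],
  [0, 0, -1, -0.02, -0.31, 0, 115],
])

```text
time: 5.65
eef_pos: [0.4741, -0.0015, 0.1405]
tcp_rot: [[-0.841, -0.541, 0.001], [-0.541, 0.841, -0.0], [-0.001, -0.001, -1.0]]
wrist_force: [-0.8, 2.5, 2.0]
opening: 0.553
grasp_force: 0.8
```

Emit:
step_arm([
  [0, 0, -0.5, -0.01, -0.15, 0, 115],
  [0, 0, -0.5, -0.01, -0.15, 0, 115],
  [0, 0, -0.5, -0.01, -0.15, 0, 115],
])

```text
time: 5.95
eef_pos: [0.4765, -0.005, 0.1399]
tcp_rot: [[-0.827, -0.563, 0.0], [-0.563, 0.827, -0.0], [0.0, -0.0, -1.0]]
wrist_force: [-0.9, 1.6, 1.9]
opening: 0.553
grasp_force: 0.5
```

On the ramp now (force down to about 1.8 N), so I creep in.

Emit:
step_arm([
  [0, 0, -0.5, -0.01, -0.15, 0, 115],
  [0, 0, -0.5, -0.01, -0.15, 0, 115],
  [0, 0, -0.5, -0.01, -0.15, 0, 115],
])

```text
time: 6.25
eef_pos: [0.4792, -0.0084, 0.1398]
tcp_rot: [[-0.812, -0.584, -0.0], [-0.584, 0.812, 0.0], [0.0, 0.0, -1.0]]
wrist_force: [-1.6, 0.8, 0.5]
opening: 0.55
grasp_force: 0.8
```

Emit:
step_arm([
  [0, 0, -0.5, -0.01, -0.15, 0, 115],
  [0, 0, -0.5, -0.01, -0.15, 0, 115],
])

```text
time: 6.45
eef_pos: [0.4811, -0.0107, 0.1399]
tcp_rot: [[-0.801, -0.598, -0.0], [-0.598, 0.801, 0.0], [0.0, 0.0, -1.0]]
wrist_force: [-1.3, 1.5, 1.6]
opening: 0.549
grasp_force: 0.9
```

Emit:
step_arm([
  [0, 0, -0.5, -0.01, -0.15, 0, 115],
  [0, 0, -0.5, -0.01, -0.15, 0, 115],
])

```text
time: 6.65
eef_pos: [0.4831, -0.013, 0.1398]
tcp_rot: [[-0.791, -0.612, -0.0], [-0.612, 0.791, 0.0], [0.0, 0.0, -1.0]]
wrist_force: [-0.6, 2.1, 1.6]
opening: 0.552
grasp_force: 1.1
```

Emit:
step_arm([
  [0, 0, -0.3, 0, -0.1, 0, 115],
  [0, 0, -0.3, 0, -0.1, 0, 115],
  [0, 0, 0, 0, 0, 0, 115],
])

```text
time: 6.95
eef_pos: [0.4844, -0.0146, 0.1399]
tcp_rot: [[-0.785, -0.62, 0.0], [-0.62, 0.785, -0.0], [0.0, -0.0, -1.0]]
wrist_force: [-0.4, 0.9, 0.5]
opening: 0.549
grasp_force: 0.5
```

Emit:
step_arm([
  [0, 0, -0.3, 0, -0.1, 0, 115],
  [0, 0, -0.3, 0, -0.1, 0, 115],
  [0, 0, 0, 0, 0, 0, 115],
])

```text
time: 7.25
eef_pos: [0.4856, -0.0162, 0.1399]
tcp_rot: [[-0.778, -0.628, 0.0], [-0.628, 0.778, -0.0], [0.0, -0.0, -1.0]]
wrist_force: [-0.8, 1.9, 0.4]
opening: 0.55
grasp_force: 0.7
```

```bash
python3 st.py
```

```text
TCP ang 221.83443429349686 r 0.17956510356905747 tool ang 218.9243867661628 Ft 1.991382138846956 Fx -0.6368192558929489 handle est ang 218.32254038033824 r 0.1793434430608805
```

Emit:
step_arm([
  [0, 0, -0.3, 0, -0.1, 0, 115],
  [0, 0, -0.3, 0, -0.1, 0, 115],
  [0, 0, 0, 0, 0, 0, 115],
])

```text
time: 7.55
eef_pos: [0.4869, -0.0178, 0.1399]
tcp_rot: [[-0.771, -0.636, 0.0], [-0.636, 0.771, -0.0], [0.0, -0.0, -1.0]]
wrist_force: [-0.6, 1.6, 1.4]
opening: 0.552
grasp_force: 0.8
```

Emit:
step_arm([
  [0, 0, -0.3, 0, -0.1, 0, 115],
  [0, 0, 0, 0, 0, 0, 115],
])

```text
time: 7.75
eef_pos: [0.4875, -0.0185, 0.1399]
tcp_rot: [[-0.768, -0.64, -0.0], [-0.64, 0.768, -0.0], [0.0, 0.0, -1.0]]
wrist_force: [-0.7, 1.5, -0.3]
opening: 0.546
grasp_force: 0.9
```

Emit:
step_arm([
  [0, 0, -0.3, 0, -0.1, 0, 115],
  [0, 0, 0, 0, 0, 0, 115],
])

```text
time: 7.95
eef_pos: [0.4881, -0.0192, 0.1399]
tcp_rot: [[-0.765, -0.644, -0.0], [-0.644, 0.765, 0.0], [0.0, 0.0, -1.0]]
wrist_force: [-1.2, 1.7, 0.9]
opening: 0.548
grasp_force: 1.2
```

Emit:
step_arm([
  [0, 0, -0.3, 0, -0.1, 0, 115],
  [0, 0, 0, 0, 0, 0, 115],
])

```text
time: 8.15
eef_pos: [0.4884, -0.0196, 0.1398]
tcp_rot: [[-0.761, -0.649, -0.001], [-0.649, 0.761, 0.001], [0.0, 0.001, -1.0]]
wrist_force: [-3.2, 3.9, 2.9]
opening: 0.543
grasp_force: 2.5
```

Emit:
step_arm([
  [0, 0, -0.3, 0, -0.1, 0, 115],
  [0, 0, 0, 0, 0, 0, 115],
])

```text
time: 8.35
eef_pos: [0.4886, -0.0199, 0.1398]
tcp_rot: [[-0.757, -0.653, -0.001], [-0.653, 0.757, 0.002], [-0.0, 0.002, -1.0]]
wrist_force: [-4.8, 5.6, 2.8]
opening: 0.548
grasp_force: 3.8
```

```bash
python3 st.py
```

```text
TCP ang 223.3748003092707 r 0.17989205946500578 tool ang 220.76123487871402 Ft 7.359520793893567 Fx -0.0691442438747257 handle est ang 219.86953652876022 r 0.1797267013222874
```

Firm stop: the tool has stopped advancing and the force is rising about 2.5 N/mm. One more millimetre to seat it, then back off.

Emit:
step_arm([
  [0, 0, 0, 0, -0.1, 0, 115],
  [0, 0, 0, 0, 0, 0, 115],
  [0, 0, 0, 0, 0, 0, 115],
])

```text
time: 8.65
eef_pos: [0.4889, -0.0203, 0.1398]
tcp_rot: [[-0.757, -0.653, -0.002], [-0.653, 0.757, 0.002], [0.0, 0.003, -1.0]]
wrist_force: [-7.1, 7.3, 5.4]
opening: 0.548
grasp_force: 5.1
```

Emit:
step_arm([
  [0, 0, 0, 0, 0.5, 0, 115],
  [0, 0, 0, 0, 0.8, 0, 115],
  [0, 0, 0, 0, 0, 0, 115],
])

```text
time: 8.95
eef_pos: [0.4811, -0.0112, 0.14]
tcp_rot: [[-0.758, -0.653, 0.0], [-0.653, 0.758, -0.0], [0.0, -0.0, -1.0]]
wrist_force: [0.2, 0.7, 0.5]
opening: 0.544
grasp_force: 0.0
```

```bash
python3 - <<'E'
from h import *
np.set_printoptions(precision=4,suppress=True)
print(get_obs()['wrist_force'])
S=save('scene','s1');D=save('side','d1')
W=np.vstack([cloud('scene',load('s1')).reshape(-1,3),cloud('side',load('d1')).reshape(-1,3)])
H=np.array([.6194,.1036])
for k,g,r,a,b in(('pin',H+.095*np.array([np.cos(np.radians(189.6)),np.sin(np.radians(189.6))]),.0085,.075,.12),('hB',(.6194+.178*np.cos(np.radians(340)),.1036+.178*np.sin(np.radians(340))),.011,.09,.165)):
    f=fit(W,g,r,a,b);v=f[0]-H;print(k,f,np.hypot(*v),np.degrees(np.arctan2(v[1],v[0]))%360)
p=D[0][100:260,180:380];q=S[0][130:290,240:440]
cv2.imwrite('pics/c2.png',np.vstack([cv2.resize(x,(750,300) if 0 else (375,300)) for x in(p,q)])[:,:,::-1])
cv2.imwrite('pics/c2.png',np.hstack([cv2.resize(x,(400,320),interpolation=cv2.INTER_CUBIC) for x in(p,q)])[:,:,::-1])
E
```

```text
[0.2161 0.7184 0.482 ]
pin (array([0.5256, 0.0876]), 110, np.float64(0.0008495644518265728)) 0.09518410604018503 189.6685581660507
hB (array([0.7857, 0.0406]), 367, np.float64(0.0010583100270186892)) 0.17783625338413006 339.26274655439283
```

View pics/c2.png

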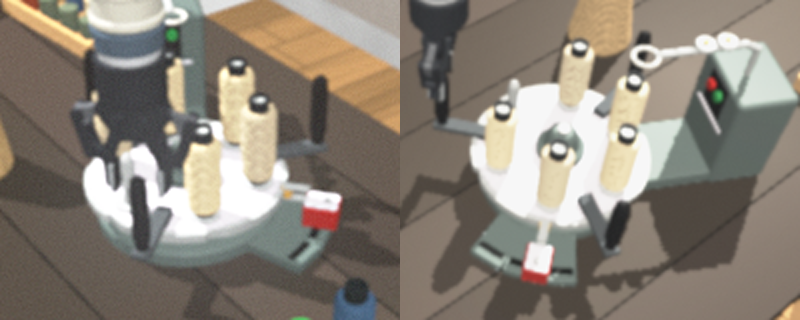

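The view shows the turret turned on, with the red detent block at left-crop (322,210) and its roller on the rim. The empty pin now sits at (0.526, 0.088). Next I lift off and go over the cream spool.

Emit:
step_arm([
  [0, 0, 0, 0, 0, -4, 115],
  [0, 0, 0, 0, 0, -4, 115],
  [0, 0, 0, 0, 0, -3, 115],
  [0, 0, 0, 2.9, -3.0, 0, 45],
  [0, 0, 0, 2.9, -3.0, 0, 45],
  [0, 0, 0, 2.9, -3.0, 0, 45],
  [0, 0, 0, 2.9, -3.0, 0, 45],
  [0, 0, 0, 2.9, -3.0, 0, 45],
  [0, 0, 0, 2.9, -3.0, 0, 45],
  [0, 0, 0, 2.9, -3.0, 0, 45],
  [0, 0, 0, 2.9, -3.0, 0, 45],
  [0, 0, -8, 0, 0, 0, 45],
  [0, 0, -8, 0, 0, 0, 45],
  [0, 0, -8, 0, 0, 0, 45],
  [0, 0, -8, 0, 0, 0, 45],
  [0, 0, -8, 0, 0, 0, 45],
  [0, 0, -8, 0, 0, 0, 45],
  [0, 0, -8, 0, 0, 0, 45],
  [0, 0, -8, 0, 0, 0, 45],
  [0, 0, 0, 0, 0, 0, 45],
])

```text
time: 11.05
eef_pos: [0.4623, -0.3452, 0.2498]
tcp_rot: [[0.256, -0.967, -0.0], [-0.967, -0.256, -0.0], [0.0, 0.0, -1.0]]
wrist_force: [0.4, 0.0, -0.8]
opening: 0.825
grasp_force: 0.0
```

```bash
python3 - <<'E'
from h import *
np.set_printoptions(precision=4,suppress=True)
p,_=save('wrist','w1');z=load('w1');W=cloud('wrist',z).reshape(-1,3)
print(z['pos'],z['R'],get_obs()['qpos'],get_obs()['wrist_force'])
f=fit(W,(.4617,-.3457),.022,.03,.1);print('cream',f)
m=(W[:,2]>.112)&(W[:,2]<.128)&(np.hypot(*(W[:,:2]-f[0]).T)<.02);print(m.sum(),W[m].min(0),W[m].max(0))
d=np.r_[f[0],.0]-z['pos'];print('tool delta cm',100*z['R'].T@d)
K=calibration('wrist')
T=camT('wrist',z['pos'],z['R'])
# top rim check: bright/dark ring pixel projection
q=np.linalg.inv(T[1])@np.r_[f[0],.12,1];print('top proj',T[0][0,0]*q[0]/-q[2]+T[0][0,2],-T[0][1,1]*q[1]/-q[2]+T[0][1,2])
E
```

```text
[ 0.4623 -0.3452  0.2498] [[ 0.2558 -0.9667 -0.    ]
 [-0.9667 -0.2558 -0.0003]
 [ 0.0002  0.0001 -1.    ]] [-0.7866  0.2993  0.1542  1.4256 -0.0002 -2.6111] [0.289  0.2884 0.0559]
cream (array([ 0.4624, -0.3463]), 615, np.float64(0.0011688251517230595))
333 [ 0.4498 -0.3587  0.1123] [ 0.4751 -0.3333  0.1224]
tool delta cm [ 0.108   0.0192 24.9792]
top proj 275.5723030712629 192.9607597999044
```

View pics/w1.png

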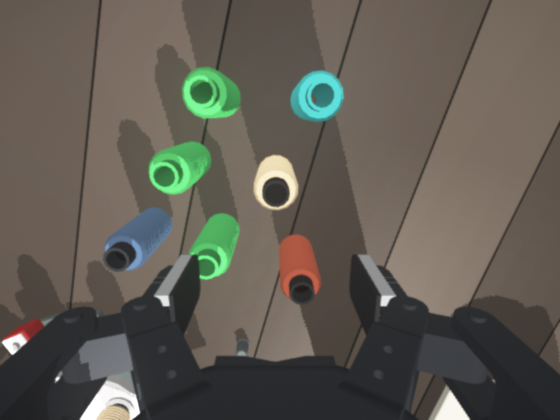

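The wrist view shows the cream spool at (275,190), midway between the open fingers. The look-alikes and the rust spool are clear of the fingers' path, so I descend and grip.

Emit:
step_arm([
  [0, 0, 0, 0.1, 0, 4, 45],
  [0, 0, 0, 0, 0, 4, 45],
  [0, 0, 0, 0, 0, 4, 45],
  [0, 0, 0, 0, 0, 3, 45],
  [0, 0, 0, 0, 0, 2.3, 45],
  [0, 0, 0, 0, 0, 0, 45],
])

```text
time: 11.7
eef_pos: [0.4612, -0.3446, 0.0739]
tcp_rot: [[0.25, -0.968, -0.004], [-0.968, -0.25, 0.004], [-0.005, 0.003, -1.0]]
wrist_force: [-0.7, -0.1, 0.4]
opening: 0.828
grasp_force: 0.0
```

Emit:
step_arm([
  [0, 0, 0, 0, 0, 0, 110],
  [0, 0, 0, 0, 0, 0, 130],
  [0, 0, 0, 0, 0, 0, 160],
  [0, 0, 0, 0, 0, 0, 200],
  [0, 0, 0, 0, 0, 0, 255],
  [0, 0, 0, 0, 0, 0, 255],
  [0, 0, 0, 0, 0, 0, 255],
])

```text
time: 12.4
eef_pos: [0.4633, -0.3466, 0.0789]
tcp_rot: [[0.253, -0.967, 0.003], [-0.967, -0.253, -0.003], [0.003, -0.002, -1.0]]
wrist_force: [-0.5, 1.1, 6.7]
opening: 0.481
grasp_force: 60.8
```

Emit:
step_arm([
  [0, 0, 0, 0, 0, -0.5, 255],
  [0, 0, 0, 0, 0, -1, 255],
  [0, 0, 0, 0, 0, -2, 255],
  [0, 0, 0, 0, 0, -3, 255],
  [0, 0, 0, 0, 0, -3, 255],
  [0, 0, 0, 0, 0, -3, 255],
  [0, 0, 0, 0, 0, -3, 255],
  [0, 0, 0, 0, 0, -3, 255],
  [0, 0, 0, 0, 0, -2, 255],
  [0, 0, 0, 0, 0, 0, 255],
])

```text
time: 13.4
eef_pos: [0.463, -0.3463, 0.2855]
tcp_rot: [[0.254, -0.967, 0.004], [-0.967, -0.254, -0.004], [0.005, -0.003, -1.0]]
wrist_force: [-0.5, -0.3, -1.6]
opening: 0.483
grasp_force: 60.8
```

Emit:
step_arm([
  [0, 0, 0, -1.7, -0.7, 0, 255],
  [0, 0, 0, -3.3, -1.4, 0, 255],
  [0, 0, 0, -3.4, -1.4, 0, 255],
  [0, 0, 0, -3.4, -1.4, 0, 255],
  [0, 0, 0, -3.4, -1.4, 0, 255],
  [0, 0, 0, -3.4, -1.4, 0, 255],
  [0, 0, 0, -3.4, -1.4, 0, 255],
  [0, 0, 0, -3.4, -1.4, 0, 255],
  [0, 0, 0, -3.4, -1.4, 0, 255],
  [0, 0, 0, -3.4, -1.4, 0, 255],
  [0, 0, 0, -3.4, -1.4, 0, 255],
  [0, 0, 0, -3.1, -1.4, 0, 255],
  [0, 0, 0, -1.7, -0.9, 0, 255],
  [0, 0, 0, 0, 0, 0, 255],
  [0, 0, 0, 0, 0, 0, 255],
  [0, 0, 0, 0, 0, 0, 255],
  [0, 0, 0, 0, 0, 0, 255],
])

```text
time: 15.1
eef_pos: [0.524, 0.0874, 0.2818]
tcp_rot: [[0.253, -0.968, -0.0], [-0.968, -0.253, -0.0], [0.0, 0.0, -1.0]]
wrist_force: [-0.3, 0.1, -0.3]
opening: 0.483
grasp_force: 60.8
```

```bash
python3 - <<'E'
from h import *
np.set_printoptions(precision=4,suppress=True)
print(get_obs())
S,_=save('scene','s2');D,_=save('side','d2');Wr,_=save('wrist','w2')
z=load('w2')
for n,k,w in(('s','scene','s2'),('d','side','d2'),('w','wrist','w2')):
    W=cloud(k,load(w)).reshape(-1,3)
    try: print(n,'pin',fit(W,(.5256,.0876),.0085,.08,.122))
    except Exception as e: print(e)
    for a,b in((.22,.25),(.25,.27)):
        try: print(n,'spool',a,b,fit(W,z['pos'][:2],.022,a,b))
        except Exception as e: print(e)
o=[cv2.resize(x,(400,300)) for x in(D,S,Wr)]
cv2.imwrite('pics/c3.png',np.vstack([np.hstack(o[:2]),np.hstack([o[2],cv2.resize(D[90:260,180:400],(400,300))])])[:,:,::-1])
E
```

```text
{'time': 15.1, 'qpos': array([ 0.0072,  0.2163,  0.1203,  1.4751, -0.0001, -1.8191]), 'qd': array([-0.0043,  0.0014,  0.0057,  0.0005, -0.0002,  0.0027]), 'joint_torque': array([  0.4241, -53.0513,  35.2463,   0.0024,   0.0123,  -0.0035]), 'eef_pos': array([0.524 , 0.0874, 0.2818]), 'tcp_rot': array([[ 0.2528, -0.9675, -0.0003],
       [-0.9675, -0.2528, -0.0001],
       [ 0.0001,  0.0003, -1.    ]]), 'wrist_force': array([-0.2673,  0.0658, -0.2993]), 'wrist_torque': array([-0.0399, -0.0098,  0.    ]), 'grasp_force': 60.84689326481566, 'opening': 0.4830400901831359}
s pin (array([0.525 , 0.0884]), 38, np.float64(0.0007633264955884105))
s spool 0.22 0.25 (array([0.5215, 0.0884]), 131, np.float64(0.000810525309825498))
s spool 0.25 0.27 (array([0.5222, 0.0885]), 97, np.float64(0.000641024653005938))
d pin (array([0.5261, 0.0878]), 71, np.float64(0.0011362126726120235))
d spool 0.22 0.25 (array([0.5242, 0.0875]), 223, np.float64(0.0009965763761384597))
d spool 0.25 0.27 (array([0.5245, 0.0879]), 155, np.float64(0.0009817857708886643))
w pin (array([0.5261, 0.0889]), 112, np.float64(0.00012718562928437562))
w spool 0.22 0.25 (array([0.5236, 0.0888]), 611, np.float64(0.00017886543988797354))
w spool 0.25 0.27 (array([0.524 , 0.0889]), 605, np.float64(0.00018577071718582291))
```

View pics/c3.png

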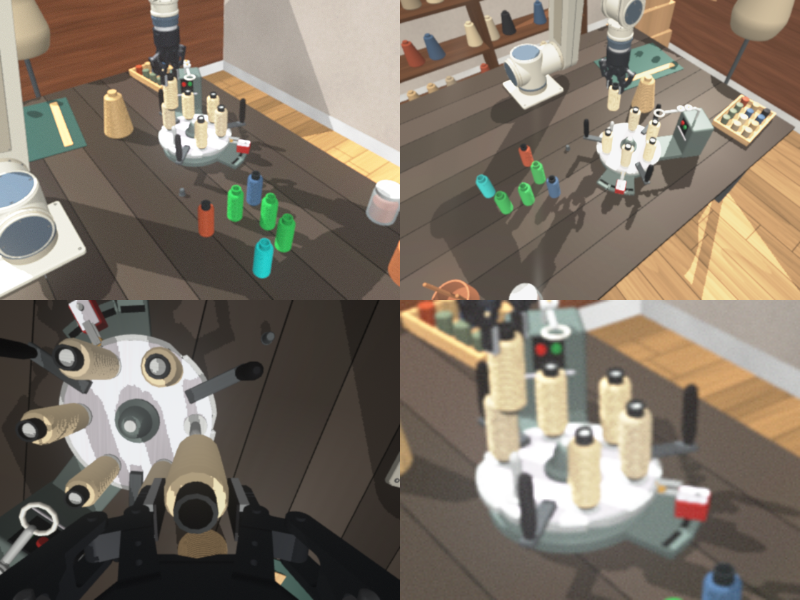

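The spool hangs above the pin, about 2.5 mm short in world x. I correct that, lower to just above the pin tip and check once more.

Emit:
step_arm([
  [0, 0, 0, 0.06, -0.24, 0, 255],
  [0, 0, 0, 0, 0, 1, 255],
  [0, 0, 0, 0, 0, 1, 255],
  [0, 0, 0, 0, 0, 1, 255],
  [0, 0, 0, 0, 0, 1, 255],
  [0, 0, 0, 0, 0, 1, 255],
  [0, 0, 0, 0, 0, 0.5, 255],
  [0, 0, 0, 0, 0, 0, 255],
  [0, 0, 0, 0, 0, 0, 255],
  [0, 0, 0, 0, 0, 0, 255],
])

```text
time: 16.25
eef_pos: [0.527, 0.0882, 0.2274]
tcp_rot: [[0.254, -0.967, 0.001], [-0.967, -0.254, 0.0], [0.0, -0.001, -1.0]]
wrist_force: [-0.8, 0.2, -0.3]
opening: 0.484
grasp_force: 60.9
```

```bash
python3 - <<'E'
from h import *
np.set_printoptions(precision=4,suppress=True)
save('side','d3');save('wrist','w3');z=load('w3');print(z['pos'],get_obs()['wrist_force'])
for k,w in(('side','d3'),('wrist','w3')):
    W=cloud(k,load(w)).reshape(-1,3)
    print(k,'pin',fit(W,(.5256,.0884),.0085,.08,.122))
    for a,b in((.16,.185),(.185,.21)): print('spool',a,b,fit(W,z['pos'][:2],.022,a,b))
E
```

```text
[0.527  0.0882 0.2273] [ 0.2205 -0.2276 -1.028 ]
side pin (array([0.5266, 0.0874]), 72, np.float64(0.0010951997498460826))
spool 0.16 0.185 (array([0.5271, 0.0889]), 169, np.float64(0.0011105237690610635))
spool 0.185 0.21 (array([0.5274, 0.0891]), 175, np.float64(0.0010116762283754847))
wrist pin (array([0.5261, 0.0889]), 70, np.float64(0.00014409725183379529))
spool 0.16 0.185 (array([0.5263, 0.0896]), 470, np.float64(0.00016680159261845372))
spool 0.185 0.21 (array([0.5267, 0.0897]), 681, np.float64(0.00017273102574388854))
```

Emit:
step_arm([
  [0, 0, 0, 0.08, 0.02, 0, 255],
  [0, 0, 0, 0, 0, 0.5, 255],
  [0, 0, 0, 0, 0, 0.5, 255],
  [0, 0, 0, 0, 0, 0.5, 255],
  [0, 0, 0, 0, 0, 0.5, 255],
  [0, 0, 0, 0, 0, 0.4, 255],
  [0, 0, 0, 0, 0, 0, 255],
])

```text
time: 17.05
eef_pos: [0.5265, 0.0873, 0.2021]
tcp_rot: [[0.254, -0.967, -0.001], [-0.967, -0.254, -0.0], [-0.0, 0.001, -1.0]]
wrist_force: [0.7, 0.5, -0.4]
opening: 0.48
grasp_force: 60.9
```

The bore is over the pin with no side force. Lowering on.

Emit:
step_arm([
  [0, 0, 0, 0, 0, 0.7, 255],
  [0, 0, 0, 0, 0, 0.7, 255],
  [0, 0, 0, 0, 0, 0.7, 255],
  [0, 0, 0, 0, 0, 0.7, 255],
  [0, 0, 0, 0, 0, 0.7, 255],
  [0, 0, 0, 0, 0, 0.7, 255],
  [0, 0, 0, 0, 0, 0.7, 255],
  [0, 0, 0, 0, 0, 0.5, 255],
  [0, 0, 0, 0, 0, 0, 255],
  [0, 0, 0, 0, 0, 0, 255],
])

```text
time: 18.05
eef_pos: [0.5269, 0.0873, 0.149]
tcp_rot: [[0.254, -0.967, 0.0], [-0.967, -0.254, 0.0], [0.0, -0.0, -1.0]]
wrist_force: [0.2, 0.4, -0.5]
opening: 0.484
grasp_force: 60.9
```

Emit:
step_arm([
  [0, 0, 0, 0, 0, 0.15, 255],
  [0, 0, 0, 0, 0, 0.15, 255],
  [0, 0, 0, 0, 0, 0, 255],
])

```text
time: 18.35
eef_pos: [0.5268, 0.0874, 0.1458]
tcp_rot: [[0.254, -0.967, -0.0], [-0.967, -0.254, 0.0], [-0.0, 0.0, -1.0]]
wrist_force: [0.0, -1.0, -1.3]
opening: 0.481
grasp_force: 60.9
```

Emit:
step_arm([
  [0, 0, 0, 0, 0, 0.1, 255],
  [0, 0, 0, 0, 0, 0.1, 255],
  [0, 0, 0, 0, 0, 0, 255],
])

```text
time: 18.65
eef_pos: [0.5268, 0.0873, 0.1438]
tcp_rot: [[0.254, -0.967, -0.0], [-0.967, -0.254, 0.0], [-0.0, 0.0, -1.0]]
wrist_force: [-0.6, -0.7, -1.4]
opening: 0.486
grasp_force: 60.9
```

Emit:
step_arm([
  [0, 0, 0, 0, 0, 0.1, 255],
  [0, 0, 0, 0, 0, 0, 255],
])

```text
time: 18.85
eef_pos: [0.5268, 0.0873, 0.143]
tcp_rot: [[0.254, -0.967, 0.0], [-0.967, -0.254, -0.0], [0.0, -0.0, -1.0]]
wrist_force: [0.2, 0.2, 0.0]
opening: 0.481
grasp_force: 61.0
```

Emit:
step_arm([
  [0, 0, 0, 0, 0, 0.1, 255],
  [0, 0, 0, 0, 0, 0, 255],
])

```text
time: 19.05
eef_pos: [0.527, 0.0873, 0.1428]
tcp_rot: [[0.254, -0.967, 0.001], [-0.967, -0.254, -0.0], [0.001, -0.001, -1.0]]
wrist_force: [-2.0, -0.4, 8.9]
opening: 0.481
grasp_force: 61.8
```

It's down on the flange (9 N). Release and lift away.

Emit:
step_arm([
  [0, 0, 0, 0, 0, 0, 90],
  [0, 0, 0, 0, 0, 0, 60],
  [0, 0, 0, 0, 0, 0, 40],
  [0, 0, 0, 0, 0, 0, 40],
  [0, 0, 0, 0, 0, 0, 40],
])

```text
time: 19.55
eef_pos: [0.5268, 0.0873, 0.1418]
tcp_rot: [[0.254, -0.967, -0.0], [-0.967, -0.254, 0.0], [-0.0, 0.0, -1.0]]
wrist_force: [-0.5, 0.4, -0.2]
opening: 0.844
grasp_force: 0.0
```

Emit:
step_arm([
  [0, 0, 0, 0, 0, -1, 40],
  [0, 0, 0, 0, 0, -2, 40],
  [0, 0, 0, 0, 0, -3, 40],
  [0, 0, 0, 0, 0, -3, 40],
  [0, 0, 0, 0, 0, -3, 40],
  [0, 0, 0, 0, 0, -2, 40],
  [0, 0, 0, 0, 0, 0, 40],
])

```text
time: 20.25
eef_pos: [0.5277, 0.0874, 0.2855]
tcp_rot: [[0.254, -0.967, 0.005], [-0.967, -0.254, 0.0], [0.001, -0.005, -1.0]]
wrist_force: [0.6, -0.3, -0.9]
opening: 0.841
grasp_force: 0.0
```

```bash
python3 - <<'E'
from h import *
np.set_printoptions(precision=4,suppress=True)
S,_=save('scene','s4');D,_=save('side','d4');Wr,_=save('wrist','w4');z=load('w4');print(z['pos'],get_obs()['wrist_force'])
for k,w in(('scene','s4'),('side','d4'),('wrist','w4')):
    W=cloud(k,load(w)).reshape(-1,3)
    f=None
    for a,b in((.08,.12),(.12,.16)):
        try: f=fit(W,(.5261,.0885),.022,a,b);print(k,'spool',a,b,f)
        except Exception as e: print(e)
    m=(np.hypot(*(W[:,:2]-f[0]).T)<.012)&(W[:,2]<.2);print('top z',np.sort(W[m,2])[-15:])
    H=np.array([.6194,.1036])
    for i in(1,2,3,4,5):
        a=np.radians(189.67+60*i);g=H+.095*np.r_[np.cos(a),np.sin(a)]
        m=(np.hypot(*(W[:,:2]-g).T)<.012)&(W[:,2]<.2);print(i,np.sort(W[m,2])[-15:][[0,7,14]] if m.sum()>15 else '')
    for n,g in(('hA',219.4),('hB',339.4)):
        a=np.radians(g);f=fit(W,H+.178*np.r_[np.cos(a),np.sin(a)],.011,.09,.165);v=f[0]-H;print(n,f[1:],np.degrees(np.arctan2(v[1],v[0]))%360)
o=[cv2.resize(x,(400,300),interpolation=cv2.INTER_CUBIC) for x in(D[90:260,180:400],S[130:280,240:440],Wr,D)]
cv2.imwrite('pics/c4.png',np.vstack([np.hstack(o[:2]),np.hstack(o[2:])])[:,:,::-1])
E
```

```text
[0.5268 0.0874 0.2823] [ 0.8052  0.0527 -0.0195]
scene spool 0.08 0.12 (array([0.5239, 0.0882]), 68, np.float64(0.0005369719088801125))
scene spool 0.12 0.16 (array([0.5241, 0.0884]), 142, np.float64(0.0006196548714226691))
top z [0.1829 0.1832 0.1837 0.1837 0.1839 0.1842 0.1843 0.185  0.1852 0.1854
 0.1857 0.1863 0.1863 0.1866 0.1878]
1 [0.1828 0.185  0.1869]
2 [0.1832 0.1853 0.1871]
3 [0.1846 0.1856 0.1883]
4 [0.1838 0.1853 0.1885]
5 [0.182  0.1853 0.1886]
hA (136, np.float64(0.0007611498043519861)) 219.06413917947003
hB (149, np.float64(0.0005103405484484201)) 339.2753791771916
side spool 0.08 0.12 (array([0.5268, 0.0876]), 143, np.float64(0.0010960401186177054))
side spool 0.12 0.16 (array([0.5266, 0.0879]), 263, np.float64(0.0010584611003748995))
top z [0.1825 0.1828 0.1829 0.1831 0.1832 0.1833 0.1833 0.1833 0.1834 0.1836
 0.1836 0.1839 0.1841 0.1853 0.1861]
1 [0.1832 0.1841 0.185 ]
2 [0.182  0.1827 0.1852]
3 [0.1823 0.1832 0.1844]
4 [0.1818 0.183  0.1851]
5 [0.1825 0.1837 0.1845]
hA (267, np.float64(0.0008257476787309932)) 219.52769253026065
hB (217, np.float64(0.0010693567239247592)) 339.121989827294
wrist spool 0.08 0.12 (array([0.5259, 0.0886]), 200, np.float64(0.00014400850968174922))
wrist spool 0.12 0.16 (array([0.5167, 0.0784]), 505, np.float64(0.004216757610794614))
top z [0.1846 0.1846 0.1846 0.1847 0.1847 0.1847 0.1848 0.1848 0.1849 0.1849
 0.1849 0.185  0.1851 0.1851 0.1853]
1 [0.185  0.1852 0.1863]
2 [0.1851 0.1853 0.1857]
3 [0.1847 0.1849 0.1851]
4 [0.1847 0.1848 0.1859]
5 [0.1845 0.1849 0.1857]
hA (419, np.float64(0.00020660195412086288)) 219.2797141910455
hB (1103, np.float64(0.0003147358773976563)) 339.6648690727079
```

View pics/c4.png

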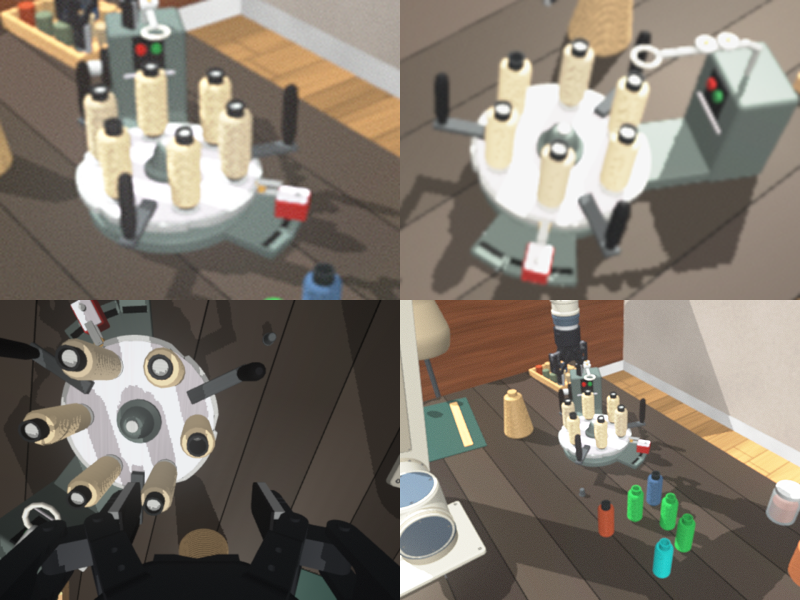

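The view shows the cream spool (upper-left crop at (113,158)) upright on the pin. Its top is level with the other spools (about 185 mm) and it is centred within about 1 mm. The turret is unmoved at the stop, and nothing touches the gripper.

```bash
python3 -c "
from cell import *
print(hand_in())"
```

```text
the job is handed in; nothing more can be done
None
```

I handed the job in at about 20 s of the 67 s allowed: the turret was pushed to a firm stop at 10 N, and the cream spool was lowered onto the empty spindle, level with the others, and released. The verdict wasn't returned, and I judged the roller home by feel and did not measure it.

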